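# Put the print-control instruments away in their foam tray

## Task

Put the four print-control instruments away in the foam tray: the densitometer, the stand loupe, the linen tester and the pocket microscope, each set down gently, right way up and flat on the floor of the cut-out made for its shape. Leave the ink tin and the white carton, which only look similar and do not belong to the kit, where they are.

Things in the scene. Friction and masses are not known exactly. Their poses are not given: they have to be found in the camera images.
- densitometer_center (a point): Hand-held densitometer: white box-shaped instrument with dark blue end caps and a small screen with keys on top, 110 mm long (x), 50 mm wide (y), 54 mm high (z), about 0.3 kg, standing on its base on the table. Point: its centre, 27 mm above its underside. Its flat sides run from 5 to 49 mm above the underside.
- loupe_center (a point): Stand loupe: upright cylinder, 44 mm diameter, 50 mm high, black with a clear foot and a glass lens on top, about 0.1 kg. Point: its centre, 25 mm above its underside; z is its axis. It is as wide at every height.
- tester_center (a point): Linen tester (standing thread counter): small square stand, 40 x 40 mm, 46 mm high, with a steel foot frame, a steel back plate at its +x side and a black lens block on top that fills the full 40 x 40 mm from 36 to 46 mm above the underside (take it by this block); about 0.07 kg. Point: its middle, 23 mm above its underside, z up.
- microscope_center (a point): Pocket microscope, lying flat: long black instrument 112 mm long (x), 30 mm wide (y), 34 mm high (z), about 0.11 kg; a 30 x 34 mm body from x = -56 to +26 mm, then a thinner grey eyepiece tube with rubber ring at the +x end. Point: the middle of its length and width, 17 mm above its underside.
- densitometer_pocket (a point): Cut-out, 10 mm deep, lighter grey floor, in one of four dark grey foam inserts (146 x 90 mm each) side by side in a shallow fixed aluminium tray (154 x 378 mm, rim level with the foam; the inserts' order changes). The densitometer's: the large rectangle, 130 mm along x and 70 mm along y. Point: middle of its flat floor, 8 mm above the table; foam top 18 mm above the table. x along the insert's length, z up.
- loupe_pocket (a point): Cut-out, 10 mm deep, lighter grey floor, in one of four dark grey foam inserts (146 x 90 mm each) side by side in a shallow fixed aluminium tray (154 x 378 mm, rim level with the foam; the inserts' order changes). The stand loupe's: the round one, 64 mm diameter. Point: middle of its flat floor, 8 mm above the table; foam top 18 mm above the table. x along the insert's length, z up.
- tester_pocket (a point): Cut-out, 10 mm deep, lighter grey floor, in one of four dark grey foam inserts (146 x 90 mm each) side by side in a shallow fixed aluminium tray (154 x 378 mm, rim level with the foam; the inserts' order changes). The linen tester's: the square one, 60 x 60 mm. Point: middle of its flat floor, 8 mm above the table; foam top 18 mm above the table. x along the insert's length, z up.
- microscope_pocket (a point): Cut-out, 10 mm deep, lighter grey floor, in one of four dark grey foam inserts (146 x 90 mm each) side by side in a shallow fixed aluminium tray (154 x 378 mm, rim level with the foam; the inserts' order changes). The pocket microscope's: the long narrow one, 132 mm along x and 50 mm along y. Point: middle of its flat floor, 8 mm above the table; foam top 18 mm above the table. x along the insert's length, z up.
- tin_center (a point): Ink sample tin, does not belong in the tray: plain metal cylinder with a press-in metal lid and paper label, 46 mm diameter, 48 mm high, about as large as the stand loupe. Point: its centre, 24 mm above the table.
- carton_center (a point): Plain off-white carton with two bits of brown tape, does not belong in the tray: 108 x 49 x 52 mm high, about as large as the densitometer but with no end caps, screen or keys. Point: its centre, 26 mm above the table; x along its length.

How it is judged:
By the outcome, as a careful person would: the job done as asked, in the order asked, and still so for the second after the job is handed in, with the robot touching nothing.
It also fails if it takes over 106 s, if anything falls off the work surface, if the arm or the gripper's body presses on something with over 40 N, if the wrist force passes 120 N, or if a joint passes its speed limit or range.

## Robot

A 7-joint arm with a two-finger parallel gripper is mounted at the origin on the work surface. World frame = base frame: x ahead of the robot, y to its left, z up, the work surface at z = 0. Lengths are in m, angles in rad, forces in N, time in s.
With the tool pointing down it reaches from about 0.425 to 0.925 m from the base axis. Payload 6.8 kg.
Tool frame: the origin (TCP) lies on the centre line of the jaws, within the pads' length; the fingertips stand 14 mm ahead of it and the grasp point (between the pads) lies 5 mm behind it (bot.finger_overhang is the distance from the TCP to the fingertips, in m); z points along the fingers, y is the line along which they close (so a half turn about z gives the same grasp; the last joint's range is limited). The gripper opens to 85 mm and grips with 20 to 120 N. Pads are 22 mm wide; open, the fingers measure 114 mm over their backs; the gripper's body (76 mm by 85 mm) begins 54 mm behind the grasp point. The pads swing forward as they close: fully open they stand 13 mm farther back than shut.
Start: joints at [-1.356, 0.477, 0.022, 1.555, -0.011, 1.109, -0.083], TCP at [0.214, 0.64, 0.245] pointing down, gripper open.
Joint ranges: [-2.96, 2.96], [-0.34, 2.1], [-1.41, 1.46], [0.24, 2.44], [-1.37, 4.51], [0.17, 1.92], [-2.96, 2.96]. Speed limits (rad/s): [2.39, 2.39, 3.14, 3.14, 3.14, 3.14, 3.14].

## Interface

Orientations are given as a unit quaternion [w, x, y, z].
In Python, from station import bot gives the robot as it stands.
- The arm moves only by the shell command python3 -m inch 'ROWS' [OPENING] [FORCE]. ROWS is JSON, a list of rows, each a list of 4 numbers: the shift along the tool's x, y, z in m, then the turn about the tool's z in degrees. A call has 1 to 12 rows; each row shifts and turns the commanded pose from where the row before left it, along the tool's axes as they then stand; what a row does not reach is not made up. A row lasts 1/10 s, in which the tool goes at most 50 mm and 8.59 degrees, less where a joint would pass 70% of its speed; a pose out of reach is approached as far as the arm can. A call is refused whole if a number of a shift passes 0.05 or a number of a turn 8.59, either way. A call with a gripper value outside its range is refused whole. OPENING is the finger opening in m, from 0 to 0.0854, set as the call begins (- or left out, the last holds). The fingers move at their own pace and stop on an object; FORCE is the grip in N (left out, the last holds). Time passes only in rows, so rows that do not move let the fingers close. It gives the time, the measured TCP pose, the force, the opening and the grip force at its end, in the units of the state.
- bot.get_obs(): the state, without advancing time (a new reading comes with each control period).
- bot.read_camera(name): name is "side" or "top"; returns a dict with "color" (480x640x3 uint8, red, green, blue), "mtx" (3x3 intrinsics, pixels), "dist_coeffs" ([k1, k2, p1, p2, k3] as OpenCV has them; the pictures are not rectified), "world_from_camera" (4x4, takes a point from camera to world coordinates). Camera axes: x right, y up, looking along -z (the intrinsics and any distortion apply to the point x, -y, -z); pixel columns grow to the right and rows downward; lengths in m; the calibration is good to about 2 mm. A picture is of the moment at which its call begins. There is no depth.
- bot.hand_in(): hands the job in; it is judged then, once.
The state is a dict: "t": time; "q": joint angles; "joint_vel": joint speeds; "joint_torque": joint torques, N m; "eef_pos": TCP position; "tool_rot": TCP orientation; "contact_force": force on the tool from outside, world axes, zero at the start; "torque": the same for the moment, N m; "gripper_width": opening from 0.0 (shut) to 1.0 (fully open); "grasp_force": force on a finger pad.
Only numpy, scipy, OpenCV 4.12 (cv2) and the standard library are available. Lean on these libraries where they do the work, as an engineer would, in place of code of your own. Each camera call takes 0.05 s, during which the arm holds its last target. There are 200 camera calls.

## Working session

There is one attempt and no reset: what is moved stays moved. The work goes in short steps, Python scripts to look and compute and a shell command to move; the robot and the scene stay as the last step left them, time stands still between calls to the robot, and variables do not carry over. Pictures are saved under pics/ and viewed, at most 14 in all, crops included, and the job is handed in when it is done.

```bash
ls; mkdir -p pics; python3 - <<'E'
from station import bot
import cv2,numpy as np
o=bot.get_obs();print({k:np.round(v,3).tolist() for k,v in o.items()})
for n in("top","side"):
    c=bot.read_camera(n);cv2.imwrite(f"pics/{n}0.png",c["color"][:,:,::-1])
    print(np.round(c["mtx"],1).tolist(),c["dist_coeffs"],np.round(c["world_from_camera"],3).tolist())
E
```

```text
pics
{'t': 0.0, 'q': [-1.356, 0.478, 0.022, 1.556, -0.011, 1.109, -0.083], 'joint_vel': [-0.0, 0.0, 0.001, 0.002, -0.001, -0.002, -0.001], 'joint_torque': [-0.001, -59.646, 1.607, -28.119, 0.012, 0.009, -0.0], 'eef_pos': [0.214, 0.64, 0.244], 'tool_rot': [-0.0, 0.161, 0.987, -0.001], 'contact_force': [-0.748, 0.131, -0.229], 'torque': [-0.028, 0.064, -0.006], 'grasp_force': 0.0, 'gripper_width': 1.0}
[[443.6, 0.0, 313.6], [0.0, 443.6, 248.7], [0.0, 0.0, 1.0]] [-0.10779241  0.          0.          0.          0.        ] [[0.059, 0.975, -0.213, 0.372], [-0.998, 0.059, -0.008, -0.02], [0.005, 0.213, 0.977, 0.843], [0.0, 0.0, 0.0, 1.0]]
[[525.9, 0.0, 322.0], [0.0, 525.9, 239.7], [0.0, 0.0, 1.0]] [-0.1067737  0.         0.         0.         0.       ] [[0.67, 0.585, -0.457, 0.105], [-0.742, 0.519, -0.424, -0.418], [-0.011, 0.623, 0.782, 0.801], [0.0, 0.0, 0.0, 1.0]]
```

View pics/top0.png

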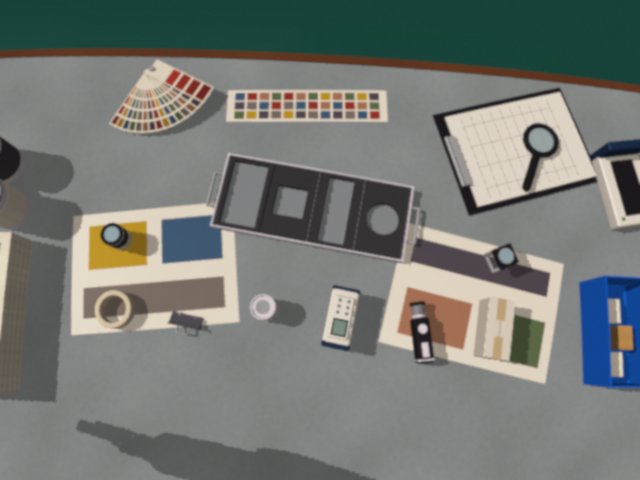

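View pics/side0.png

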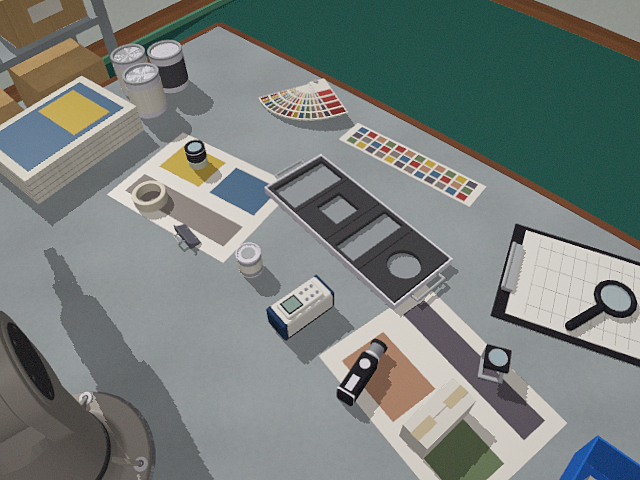

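The top picture shows the tray at cols 212-415, rows 154-260, with pockets left to right: densitometer, tester, microscope, loupe. The instruments are the loupe (114,235), densitometer (341,317), microscope (422,332) and tester (503,257). The tin is at (262,306) and the carton at (496,329). Next I'll enlarge crops.

```bash
python3 - <<'E'
import cv2,numpy as np
def crop(n,x0,y0,w,h,s,out,g=10):
    im=cv2.imread(f"pics/{n}0.png")[y0:y0+h,x0:x0+w]
    im=cv2.resize(im,None,fx=s,fy=s,interpolation=cv2.INTER_CUBIC)
    for x in range(-(-x0//g)*g,x0+w,g):
        cv2.line(im,(int((x-x0+.5)*s),0),(int((x-x0+.5)*s),6),(0,255,255),1)
        if x%(2*g)==0: cv2.putText(im,str(x),(int((x-x0+.5)*s)-10,18),0,.4,(0,255,255),1)
    for y in range(-(-y0//g)*g,y0+h,g):
        cv2.line(im,(0,int((y-y0+.5)*s)),(6,int((y-y0+.5)*s)),(0,255,255),1)
        cv2.putText(im,str(y),(8,int((y-y0+.5)*s)+4),0,.4,(0,255,255),1)
    cv2.imwrite(f"pics/{out}.png",im)
crop("top",205,145,220,125,3.6,"c_tray")
crop("top",320,235,215,140,3.7,"c_obj")
crop("side",260,145,200,165,3.6,"c_stray")
crop("side",260,265,265,190,3,"c_sobj")
E
```

```text
(no output)
```

View pics/c_tray.png

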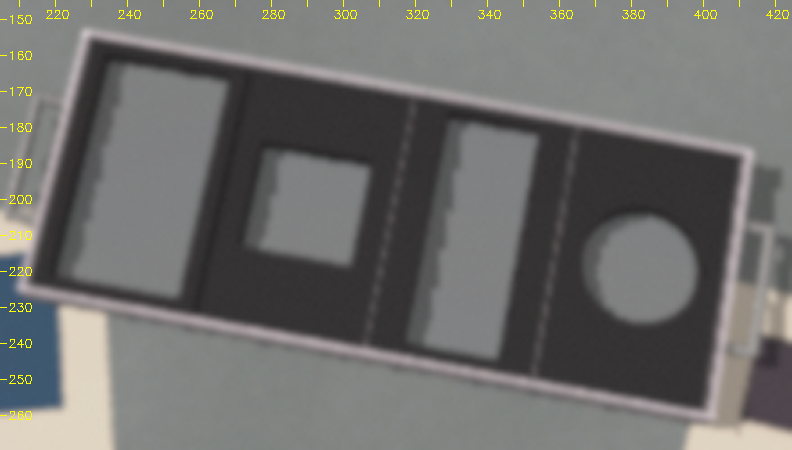

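View pics/c_obj.png

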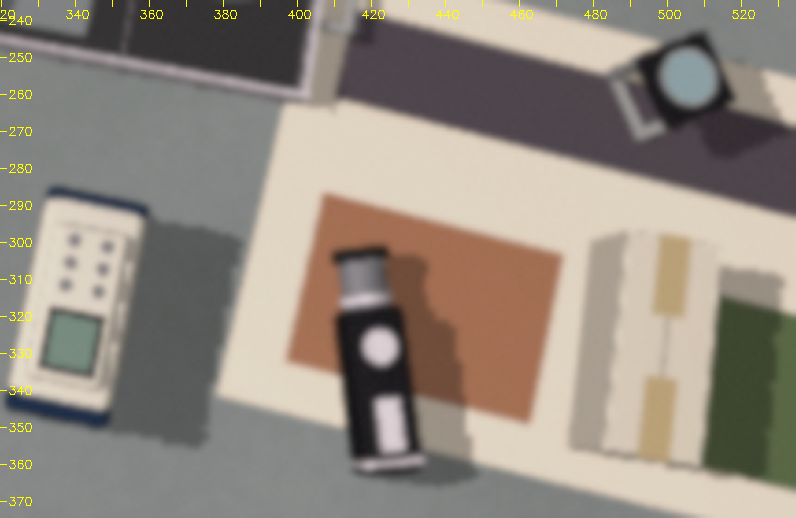

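View pics/c_sobj.png

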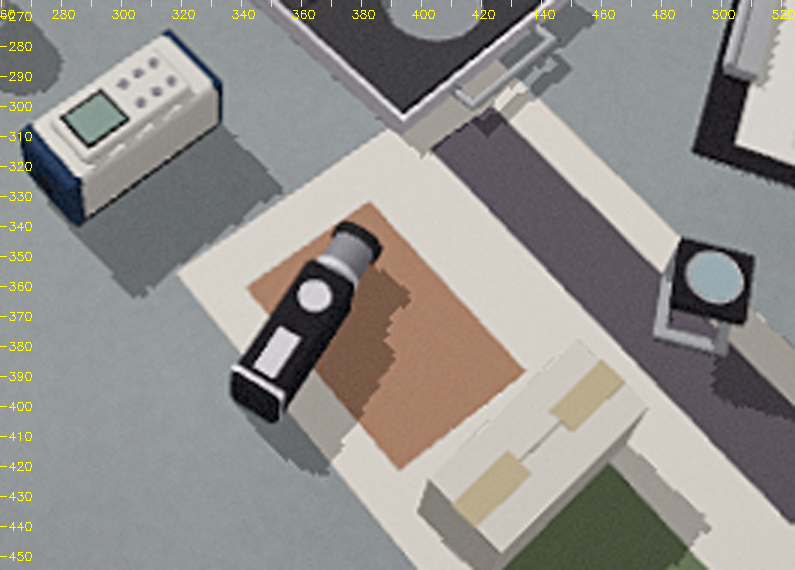

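The crops give readable corners: the tray rim, the densitometer top, the microscope body (eyepiece end up), the tester's lens block and the pockets. Next I'll convert them to positions, and make crops of the loupe.

```bash
cat > h.py <<'E'
import numpy as np,cv2
from station import bot
C={}
def cam(n):
    if n not in C: C[n]=bot.read_camera(n)
    return C[n]
def world(n,pts,z):
    c=cam(n);p=cv2.undistortPoints(np.float64(pts).reshape(-1,1,2),c["mtx"],c["dist_coeffs"])[:,0]
    d=np.c_[p[:,0],-p[:,1],-np.ones(len(p))]@c["world_from_camera"][:3,:3].T
    o=c["world_from_camera"][:3,3]
    return (o+d*((z-o[2])/d[:,2])[:,None])[:,:2]
def unc(pts,x0,y0,s): return np.float64(pts)/s+[x0,y0]-.5
def rect(w):
    a=(w[1]-w[0]+w[2]-w[3])/2;b=(w[2]-w[1]+w[3]-w[0])/2
    return "c",np.round(w.mean(0),4),"sides",np.round([np.linalg.norm(a),np.linalg.norm(b)],4),"dir1 %.1f dir2 %.1f"%(np.degrees(np.arctan2(a[1],a[0])),np.degrees(np.arctan2(b[1],b[0])))
E
python3 - <<'E'
from h import *
T=lambda p:unc(p,205,145,3.6);O=lambda p:unc(p,320,235,3.7);S=lambda p:unc(p,260,265,3)
tr=world("top",T([(86,30),(752,151),(712,418),(20,290)]),.018);print("tray",*rect(tr))
print("dpocket",*rect(world("top",T([(108,62),(228,80),(182,298),(55,276)]),.018)))
print("tpocket",*rect(world("top",T([(265,148),(371,165),(351,268),(245,247)]),.018)))
print("mpocket",*rect(world("top",T([(450,118),(540,133),(498,360),(407,342)]),.018)))
print("lpocket",world("top",T([(640,269)]),.018))
print("dens",*rect(world("top",O([(48,187),(148,207),(108,427),(5,407)]),.054)))
print("dens side",*rect(world("side",S([(30,130),(168,32),(220,80),(88,180)]),.054)))
print("mic",*rect(world("top",O([(333,250),(387,246),(424,465),(352,470)]),.034)))
print("micbody",*rect(world("top",O([(336,312),(398,306),(424,462),(352,468)]),.034)))
print("test",*rect(world("top",O([(640,62),(705,32),(735,98),(672,128)]),.046)))
print("test side",*rect(world("side",S([(682,238),(755,254),(742,322),(668,308)]),.046)))
print("test lens",world("top",O([(689,77)]),.046),world("side",S([(716,278)]),.046))
a=cv2.imread("pics/top0.png")[210:270,85:145];b=cv2.imread("pics/side0.png")[130:190,165:225]
im=np.hstack([cv2.resize(i,None,fx=6,fy=6,interpolation=2) for i in(a,b)])
s=cv2.resize(cv2.imread("pics/side0.png")[330:410,330:400],None,fx=4,fy=4,interpolation=2)
im=np.vstack([im,np.zeros((240,720,3),np.uint8)]);im[360:600,:280]=s[:240]
cv2.imwrite("pics/loupe.png",im)
E
```

```text
tray c [ 0.6385 -0.007 ] sides [0.3761 0.153 ] dir1 -97.4 dir2 172.5
dpocket c [0.654  0.1289] sides [0.0691 0.1264] dir1 -96.3 dir2 173.1
tpocket c [0.6424 0.0379] sides [0.0586 0.0584] dir1 -97.2 dir2 173.4
mpocket c [ 0.6311 -0.0528] sides [0.0497 0.1297] dir1 -97.2 dir2 172.5
lpocket [[ 0.6182573  -0.14304017]]
dens c [ 0.4232 -0.0685] sides [0.0494 0.1067] dir1 -97.8 dir2 172.0
dens side c [ 0.4251 -0.0734] sides [0.0978 0.0449] dir1 -6.8 dir2 -93.7
mic c [ 0.4076 -0.2165] sides [0.0315 0.1073] dir1 -83.2 dir2 -171.5
micbody c [ 0.3932 -0.2185] sides [0.0334 0.0759] dir1 -82.3 dir2 -171.1
test c [ 0.5532 -0.3741] sides [0.0387 0.0367] dir1 -63.0 dir2 -155.3
test side c [ 0.5524 -0.374 ] sides [0.0388 0.0421] dir1 -62.2 dir2 -158.6
test lens [[ 0.55473957 -0.37454962]] [[ 0.55489342 -0.37508548]]
```

View pics/loupe.png

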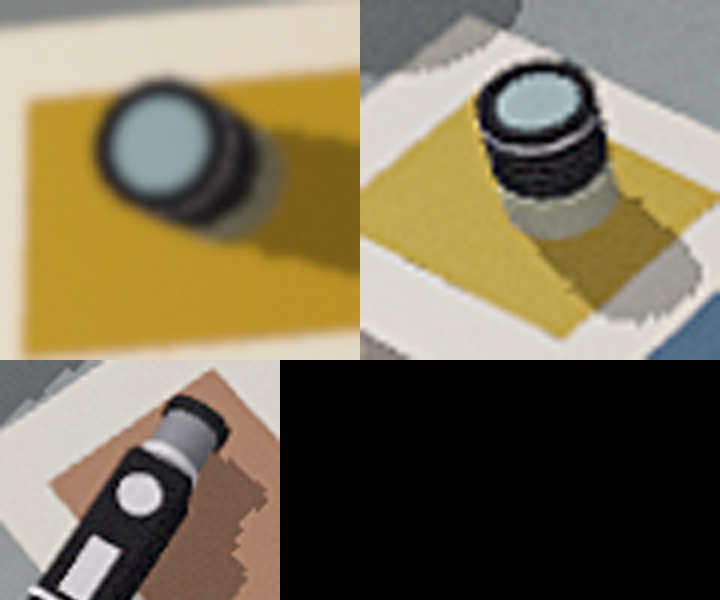

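The loupe's lens is centred at crop (162,144) in the top view and (178,102) in the side view. The microscope's eyepiece points away from the robot. The tray fits 376 x 153 mm, and all four pockets agree with it to about 2 mm.

```bash
cat >> h.py <<'E'
from scipy.spatial.transform import Rotation as Rn
def go(*wps):
    """wps: (x,y,z_tcp,yaw_of_tool_x_deg); prints turn first, then shift in tool axes after it, number of 40mm rows"""
    o=bot.get_obs();p=np.array(o["eef_pos"]);q=np.array(o["tool_rot"])
    R=Rn.from_quat(q[[1,2,3,0]]).as_matrix();yaw=np.degrees(np.arctan2(R[1,0],R[0,0]))
    print("t %.1f pos %s yaw %.1f tilt %.2f"%(o["t"],np.round(p,4),yaw,np.degrees(np.arccos(-R[2,2]))))
    for w in wps:
        turn=-((w[3]-yaw+180)%360-180);a=np.radians(w[3]);d=np.array(w[:3])-p
        s=np.array([d[0]*np.cos(a)+d[1]*np.sin(a),d[0]*np.sin(a)-d[1]*np.cos(a),-d[2]])
        print(w,"turn %.1f"%turn,"shift",np.round(s,4),"len %.3f"%np.linalg.norm(d));p=np.array(w[:3]);yaw=w[3]
E
python3 - <<'E'
from h import *
print("loupe",world("top",[(162/6+84.5,144/6+209.5)],.05),world("side",[(178/6+164.5,102/6+129.5)],.05))
go((.48,.3,.2,172.3),(.433,-.071,.2,172.3),(.433,-.071,.028,172.3))
E
```

```text
loupe [[0.5511029 0.3681594]] [[0.55148606 0.36793048]]
t 0.3 pos [0.2141 0.64   0.245 ] yaw 161.5 tilt 0.03
(0.48, 0.3, 0.2, 172.3) turn -10.8 shift [-0.3091 -0.3013  0.045 ] len 0.434
(0.433, -0.071, 0.2, 172.3) turn -0.0 shift [-0.0031 -0.374  -0.    ] len 0.374
(0.433, -0.071, 0.028, 172.3) turn -0.0 shift [0.    0.    0.172] len 0.172
```

```bash
python3 -m inch '[[0,0,0,-5.4],[0,0,0,-5.4],[-0.031,-0.03,0.0045,0],[-0.031,-0.03,0.0045,0],[-0.031,-0.03,0.0045,0],[-0.031,-0.03,0.0045,0],[-0.031,-0.03,0.0045,0],[-0.031,-0.03,0.0045,0],[-0.031,-0.03,0.0045,0],[-0.031,-0.03,0.0045,0],[-0.031,-0.03,0.0045,0],[-0.031,-0.03,0.0045,0]]' 0.0854 40
python3 -m inch '[[0,-0.037,0,0],[0,-0.037,0,0],[0,-0.037,0,0],[0,-0.037,0,0],[0,-0.037,0,0],[0,-0.037,0,0],[0,-0.037,0,0],[0,-0.037,0,0],[0,-0.037,0,0],[0,-0.037,0,0],[0,0,0,0],[0,0,0,0]]'
python3 -c "
from h import *
go((.433,-.071,.12,172.3),(.433,-.071,.028,172.3))"
```

```text
t: 1.5
eef_pos: [0.4821, 0.2999, 0.2003]
tool_rot: [0.0, 0.067, 0.998, 0.0]
contact_force: [-0.1, 0.5, 0.6]
gripper_width: 1.002
grasp_force: 0.0
t: 2.7
eef_pos: [0.4316, -0.0658, 0.2004]
tool_rot: [0.0, 0.068, 0.998, 0.0]
contact_force: [-0.4, 1.6, -0.2]
gripper_width: 1.002
grasp_force: 0.0
t 2.7 pos [ 0.4316 -0.0658  0.2004] yaw 172.2 tilt 0.03
(0.433, -0.071, 0.12, 172.3) turn -0.1 shift [-0.0021 -0.005   0.0804] len 0.081
(0.433, -0.071, 0.028, 172.3) turn -0.0 shift [0.    0.    0.092] len 0.092
```

```bash
python3 -m inch '[[-0.002,-0.005,0.02,0],[0,0,0.03,0],[0,0,0.03,0],[0,0,0.03,0],[0,0,0.03,0],[0,0,0.02,0],[0,0,0.012,0],[0,0,0,0]]'
python3 -m inch '[[0,0,0,0],[0,0,0,0],[0,0,0,0],[0,0,0,0],[0,0,0,0],[0,0,0,0],[0,0,0,0],[0,0,0,0]]' 0.03 40
python3 -c "
from h import *
go((.433,-.071,.028,172.3))
cv2.imwrite('pics/g1.png',cam('side')['color'][150:400,180:460,::-1].repeat(2,0).repeat(2,1))"
```

```text
t: 3.5
eef_pos: [0.4324, -0.0694, 0.0272]
tool_rot: [-0.001, 0.066, 0.998, 0.0]
contact_force: [-0.2, 0.2, 0.3]
gripper_width: 0.999
grasp_force: 0.0
t: 4.3
eef_pos: [0.4338, -0.0705, 0.0294]
tool_rot: [0.001, 0.067, 0.998, 0.0]
contact_force: [-0.8, 1.2, 5.0]
gripper_width: 0.577
grasp_force: 41.5
t 4.3 pos [ 0.4338 -0.0705  0.0294] yaw 172.3 tilt 0.13
(0.433, -0.071, 0.028, 172.3) turn -0.0 shift [ 0.0008 -0.0006  0.0014] len 0.002
```

View pics/g1.png

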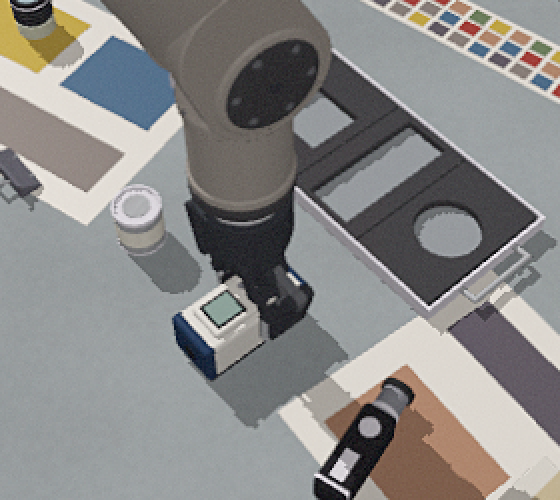

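The densitometer is held at 49 mm, about 10 mm ahead of its centre. Lift it and carry it over.

```bash
python3 -m inch '[[0,0,-0.005,0],[0,0,-0.015,0],[0,0,-0.025,0],[0,0,-0.025,0],[0,0,-0.02,0],[0,0,-0.01,0],[0,0,0,0]]'
python3 -c "
from h import *
go((.665,.1265,.128,172.6),(.665,.1265,.045,172.6))"
```

```text
t: 5.05
eef_pos: [0.4336, -0.0705, 0.1295]
tool_rot: [0.001, 0.067, 0.998, 0.0]
contact_force: [-0.4, 0.4, -3.0]
gripper_width: 0.576
grasp_force: 42.6
t 5.0 pos [ 0.4336 -0.0705  0.1295] yaw 172.3 tilt 0.17
(0.665, 0.1265, 0.128, 172.6) turn -0.3 shift [-0.2041  0.2251  0.0015] len 0.304
(0.665, 0.1265, 0.045, 172.6) turn -0.0 shift [0.    0.    0.083] len 0.083
```

```bash
python3 -m inch '[[-0.010,0.011,0,-0.3],[-0.020,0.022,0,0],[-0.022,0.0245,0,0],[-0.022,0.0245,0,0],[-0.022,0.0245,0,0],[-0.022,0.0245,0,0],[-0.022,0.0245,0,0],[-0.022,0.0245,0,0],[-0.020,0.022,0,0],[-0.015,0.016,0,0],[-0.007,0.007,0,0],[0,0,0,0]]'
python3 -m inch '[[0,0,0.015,0],[0,0,0.02,0],[0,0,0.02,0],[0,0,0.015,0],[0,0,0.008,0],[0,0,0,0]]'
python3 -c "
from h import *
go((.665,.1265,.0375,172.6))
cv2.imwrite('pics/p1.png',cv2.resize(cam('side')['color'][100:330,230:480,::-1],None,fx=2.5,fy=2.5,interpolation=2))"
```

```text
t: 6.25
eef_pos: [0.6642, 0.1279, 0.1264]
tool_rot: [-0.001, 0.064, 0.998, -0.0]
contact_force: [0.7, -1.1, -3.1]
gripper_width: 0.58
grasp_force: 42.4
t: 6.85
eef_pos: [0.663, 0.1255, 0.0487]
tool_rot: [-0.001, 0.065, 0.998, -0.001]
contact_force: [-0.8, 0.7, -2.7]
gripper_width: 0.583
grasp_force: 42.4
t 6.8 pos [0.663  0.1255 0.0487] yaw 172.6 tilt 0.16
(0.665, 0.1265, 0.0375, 172.6) turn -0.0 shift [-0.0019  0.0012  0.0112] len 0.011
```

View pics/p1.png

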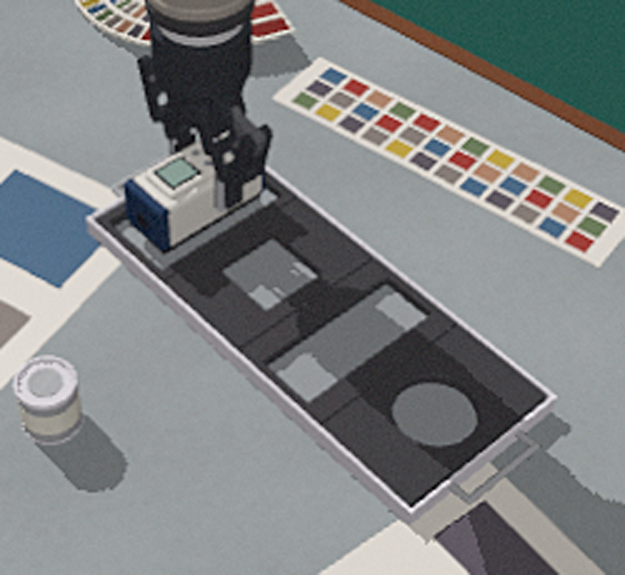

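The densitometer is over its pocket, with margin visible on its near and right sides. Lower it slowly.

```bash
python3 -m inch '[[-0.001,0.001,0.004,0],[0,0,0.003,0],[0,0,0.002,0],[0,0,0.001,0],[0,0,0,0]]'
```

```text
t: 7.4
eef_pos: [0.6653, 0.1271, 0.0403]
tool_rot: [-0.0, 0.064, 0.998, 0.0]
contact_force: [-0.9, -0.3, -2.8]
gripper_width: 0.579
grasp_force: 42.4
```

```bash
python3 -m inch '[[0,0,0.001,0],[0,0,0.001,0],[0,0,0.0005,0],[0,0,0,0]]'
python3 -m inch '[[0,0,0.0005,0],[0,0,0.0005,0],[0,0,0,0]]'
```

```text
t: 7.8
eef_pos: [0.6653, 0.1271, 0.0377]
tool_rot: [-0.0, 0.065, 0.998, 0.0]
contact_force: [1.0, -1.1, -3.0]
gripper_width: 0.577
grasp_force: 42.4
t: 8.1
eef_pos: [0.6653, 0.1272, 0.0376]
tool_rot: [-0.0, 0.065, 0.998, 0.0]
contact_force: [-3.6, -0.3, 5.8]
gripper_width: 0.58
grasp_force: 43.4
```

Contact has been felt, so release and go on to the loupe.

```bash
python3 -m inch '[[0,0,0,0],[0,0,0,0],[0,0,0,0],[0,0,0,0],[0,0,-0.01,0],[0,0,-0.03,0],[0,0,-0.04,0],[0,0,-0.04,0],[0,0,0,0]]' 0.068
python3 -c "
from h import *
go((.5513,.368,.12,172.6),(.5513,.368,.028,172.6))"
```

```text
t: 9.0
eef_pos: [0.6694, 0.1275, 0.1642]
tool_rot: [0.005, 0.065, 0.998, 0.002]
contact_force: [0.1, 0.4, 0.1]
gripper_width: 0.794
grasp_force: 0.0
t 9.0 pos [0.6694 0.1275 0.1642] yaw 172.6 tilt 0.66
(0.5513, 0.368, 0.12, 172.6) turn -0.0 shift [0.1481 0.2233 0.0442] len 0.272
(0.5513, 0.368, 0.028, 172.6) turn -0.0 shift [0.    0.    0.092] len 0.092
```

```bash
python3 -m inch '[[0.018,0.028,0.0055,0],[0.018,0.028,0.0055,0],[0.018,0.028,0.0055,0],[0.018,0.028,0.0055,0],[0.018,0.028,0.0055,0],[0.018,0.028,0.0055,0],[0.018,0.028,0.0055,0],[0.018,0.028,0.0055,0],[0,0,0,0],[0,0,0,0]]' 0.0854 30
python3 -c "
from h import *
go((.5513,.368,.028,172.6))
cv2.imwrite('pics/chk1.png',cv2.resize(cam('side')['color'][60:330,170:480,::-1],None,fx=2.2,fy=2.2,interpolation=2))"
```

```text
t: 10.0
eef_pos: [0.5507, 0.3686, 0.1126]
tool_rot: [-0.0, 0.063, 0.998, -0.0]
contact_force: [0.9, -1.2, 0.9]
gripper_width: 0.996
grasp_force: 0.0
t 10.0 pos [0.5507 0.3686 0.1126] yaw 172.7 tilt 0.03
(0.5513, 0.368, 0.028, 172.6) turn 0.1 shift [-0.0007 -0.0005  0.0846] len 0.085
```

View pics/chk1.png

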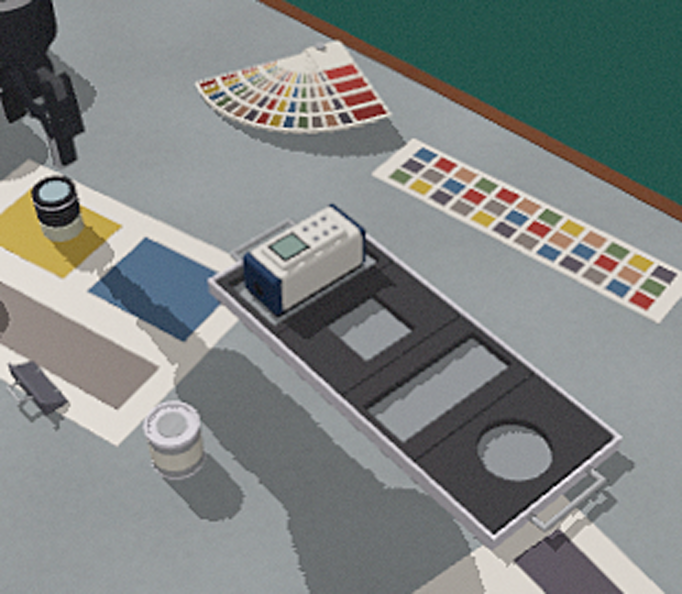

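The densitometer sits level in its pocket with a rim of floor visible around it. The gripper is above the loupe, so descend.

```bash
python3 -m inch '[[0,0,0.02,0],[0,0,0.03,0],[0,0,0.02,0],[0,0,0.01,0],[0,0,0.004,0],[0,0,0,0]]'
python3 -m inch '[[0,0,0,0],[0,0,0,0],[0,0,0,0],[0,0,0,0],[0,0,0,0],[0,0,0,0],[0,0,0,0],[0,0,0,0]]' 0.02 30
python3 -m inch '[[0,0,-0.005,0],[0,0,-0.015,0],[0,0,-0.025,0],[0,0,-0.025,0],[0,0,-0.02,0],[0,0,-0.01,0],[0,0,0,0]]'
python3 -c "
from h import *
go((.6195,-.142,.128,172.6),(.6195,-.142,.045,172.6))"
```

```text
t: 10.65
eef_pos: [0.5521, 0.3671, 0.0291]
tool_rot: [0.0, 0.065, 0.998, -0.0]
contact_force: [-0.2, 0.2, -0.8]
gripper_width: 1.002
grasp_force: 0.0
t: 11.45
eef_pos: [0.5519, 0.3683, 0.0298]
tool_rot: [0.001, 0.064, 0.998, 0.001]
contact_force: [-1.9, -0.3, 5.3]
gripper_width: 0.51
grasp_force: 30.6
t: 12.15
eef_pos: [0.5522, 0.3683, 0.1308]
tool_rot: [0.001, 0.065, 0.998, 0.001]
contact_force: [0.2, 0.2, -1.2]
gripper_width: 0.511
grasp_force: 30.7
t 12.2 pos [0.5522 0.3683 0.1308] yaw 172.6 tilt 0.19
(0.6195, -0.142, 0.128, 172.6) turn -0.0 shift [-0.1324 -0.4974  0.0028] len 0.515
(0.6195, -0.142, 0.045, 172.6) turn -0.0 shift [0.    0.    0.083] len 0.083
```

```bash
python3 -m inch '[[-0.005,-0.019,0,0],[-0.010,-0.038,0,0],[-0.012,-0.045,0,0],[-0.012,-0.045,0,0],[-0.012,-0.045,0,0],[-0.012,-0.045,0,0],[-0.012,-0.045,0,0],[-0.012,-0.045,0,0],[-0.012,-0.045,0,0],[-0.012,-0.045,0,0],[-0.010,-0.038,0,0],[-0.008,-0.030,0,0]]'
python3 -m inch '[[-0.007,-0.0245,0,0],[-0.003,-0.012,0,0],[-0.001,-0.006,0,0],[0,0,0,0],[0,0,0.015,0],[0,0,0.02,0],[0,0,0.02,0],[0,0,0.015,0],[0,0,0.008,0],[0,0,0,0],[0,0,0,0]]'
python3 -c "
from h import *
go((.6195,-.142,.0375,172.6))
cv2.imwrite('pics/p2.png',cv2.resize(cam('side')['color'][130:330,280:500,::-1],None,fx=2.8,fy=2.8,interpolation=2))"
```

```text
t: 13.35
eef_pos: [0.6148, -0.1345, 0.1274]
tool_rot: [-0.001, 0.066, 0.998, -0.001]
contact_force: [0.6, 0.2, -1.4]
gripper_width: 0.506
grasp_force: 30.8
t: 14.45
eef_pos: [0.6227, -0.1732, 0.0511]
tool_rot: [0.0, 0.064, 0.998, -0.0]
contact_force: [-0.3, 0.4, -1.5]
gripper_width: 0.51
grasp_force: 30.8
t 14.4 pos [ 0.6227 -0.1732  0.0511] yaw 172.6 tilt 0.03
(0.6195, -0.142, 0.0375, 172.6) turn 0.0 shift [0.0072 0.0305 0.0136] len 0.034
```

View pics/p2.png

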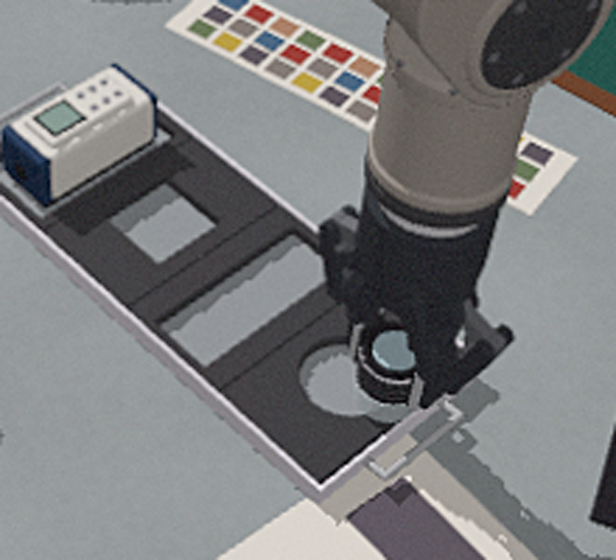

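I overshot by 30 mm; my rows summed to too much. The picture agrees: the loupe is right of the round hole but still above the foam. Go up, go back, then lower.

```bash
python3 -m inch '[[0,0,-0.01,0],[0.0035,0.015,0,0],[0.0035,0.015,0,0],[0,0,0,0],[0,0,0,0]]'
python3 -c "
from h import *
go((.6195,-.142,.0375,172.6))"
```

```text
t: 15.0
eef_pos: [0.6192, -0.1412, 0.0608]
tool_rot: [-0.0, 0.063, 0.998, 0.0]
contact_force: [0.5, 0.5, -1.6]
gripper_width: 0.509
grasp_force: 30.8
t 15.0 pos [ 0.6192 -0.1412  0.0608] yaw 172.7 tilt 0.03
(0.6195, -0.142, 0.0375, 172.6) turn 0.1 shift [-0.0004 -0.0008  0.0233] len 0.023
```

```bash
python3 -m inch '[[0,0,0.008,0],[0,0,0.007,0],[0,0,0.004,0],[0,0,0.002,0],[0,0,0.001,0],[0,0,0,0]]'
python3 -m inch '[[0,0,0.001,0],[0,0,0.0005,0],[0,0,0,0]]'
```

```text
t: 15.6
eef_pos: [0.6192, -0.1429, 0.0386]
tool_rot: [-0.0, 0.065, 0.998, -0.0]
contact_force: [-0.7, 0.1, -1.3]
gripper_width: 0.507
grasp_force: 30.8
t: 15.9
eef_pos: [0.6195, -0.1428, 0.0378]
tool_rot: [0.0, 0.065, 0.998, 0.0]
contact_force: [-1.4, 0.6, 4.6]
gripper_width: 0.508
grasp_force: 31.2
```

```bash
python3 -m inch '[[0,0,0,0],[0,0,0,0],[0,0,0,0],[0,0,0,0],[0,0,-0.01,0],[0,0,-0.03,0],[0,0,-0.04,0],[0,0,-0.02,-8.4],[0,0,0,-8.4],[0,0,0,-8.4],[0,0,0,-8.4],[0,0,0,0]]' 0.062
python3 -c "
from h import *
go((.5545,-.3745,.12,206),(.5545,-.3745,.038,206))"
```

```text
t: 17.1
eef_pos: [0.6193, -0.143, 0.1382]
tool_rot: [0.0, -0.227, 0.974, -0.0]
contact_force: [0.5, -0.1, -0.3]
gripper_width: 0.727
grasp_force: 0.0
t 17.1 pos [ 0.6193 -0.143   0.1382] yaw -153.8 tilt 0.06
(0.5545, -0.3745, 0.12, 206) turn 0.2 shift [ 0.1597 -0.1796  0.0182] len 0.241
(0.5545, -0.3745, 0.038, 206) turn 0.0 shift [-0.     0.     0.082] len 0.082
```

```bash
python3 -m inch '[[0.02,-0.0225,0.002,0],[0.02,-0.0225,0.002,0],[0.02,-0.0225,0.002,0],[0.02,-0.0225,0.002,0],[0.02,-0.0225,0.002,0],[0.02,-0.0225,0.002,0],[0.02,-0.0225,0.002,0],[0.02,-0.0225,0.002,0],[0,0,0,0],[0,0,0,0]]' 0.0854 25
python3 -c "
from h import *
go((.5545,-.3745,.038,206))
t=cam('top')['color'][145:375,205:545,::-1];cv2.imwrite('pics/p3.png',cv2.resize(t,None,fx=2.3,fy=2.3,interpolation=2))"
```

```text
t: 18.1
eef_pos: [0.5547, -0.3756, 0.1214]
tool_rot: [-0.0, -0.224, 0.975, -0.0]
contact_force: [0.4, 0.9, 0.3]
gripper_width: 1.003
grasp_force: 0.0
t 18.1 pos [ 0.5547 -0.3756  0.1214] yaw -154.1 tilt 0.01
(0.5545, -0.3745, 0.038, 206) turn -0.1 shift [-0.0003  0.001   0.0834] len 0.083
```

View pics/p3.png

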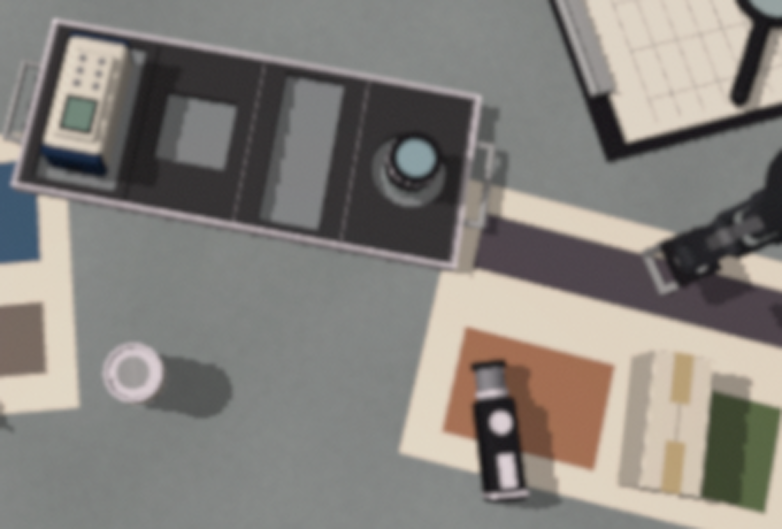

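The densitometer and the loupe stand in their pockets. The tester is under the open gripper and its frame is still showing, so descend.

```bash
python3 -m inch '[[0,0.001,0.02,0],[0,0,0.03,0],[0,0,0.02,0],[0,0,0.01,0],[0,0,0.003,0],[0,0,0,0]]'
python3 -m inch '[[0,0,0,0],[0,0,0,0],[0,0,0,0],[0,0,0,0],[0,0,0,0],[0,0,0,0],[0,0,0,0],[0,0,0,0]]' 0.02 25
python3 -m inch '[[0,0,-0.005,0],[0,0,-0.015,0],[0,0,-0.025,0],[0,0,-0.025,0],[0,0,-0.015,0],[0,0,-0.005,0],[0,0,0,0]]'
python3 -c "
from h import *
go((.6433,.038,.128,172.6),(.6433,.038,.058,172.6))"
```

```text
t: 18.75
eef_pos: [0.5554, -0.3734, 0.0387]
tool_rot: [0.0, -0.227, 0.974, -0.0]
contact_force: [0.5, 0.1, 0.0]
gripper_width: 1.0
grasp_force: 0.0
t: 19.55
eef_pos: [0.5552, -0.3743, 0.0393]
tool_rot: [0.001, -0.227, 0.974, -0.0]
contact_force: [-1.6, 1.1, 6.3]
gripper_width: 0.464
grasp_force: 25.0
t: 20.25
eef_pos: [0.5549, -0.374, 0.129]
tool_rot: [0.0, -0.227, 0.974, -0.0]
contact_force: [0.6, 0.0, -1.3]
gripper_width: 0.459
grasp_force: 25.2
t 20.2 pos [ 0.5549 -0.374   0.129 ] yaw -153.8 tilt 0.06
(0.6433, 0.038, 0.128, 172.6) turn 33.6 shift [-0.0346  0.42    0.001 ] len 0.421
(0.6433, 0.038, 0.058, 172.6) turn -0.0 shift [0.   0.   0.07] len 0.070
```

```bash
python3 -m inch '[[0,0,0,8.4],[0,0,0,8.4],[0,0,0,8.4],[0,0,0,8.4],[0,0,0,0]]'
python3 -m inch '[[-0.0029,0.02,0,0],[-0.0029,0.035,0,0],[-0.0029,0.0425,0,0],[-0.0029,0.0425,0,0],[-0.0029,0.0425,0,0],[-0.0029,0.0425,0,0],[-0.0029,0.0425,0,0],[-0.0029,0.0425,0,0],[-0.0029,0.0425,0,0],[-0.0029,0.0425,0,0],[-0.0029,0.018,0,0],[-0.0029,0.007,0,0]]'
python3 -m inch '[[0,0,0,0],[0,0,0.01,0],[0,0,0.02,0],[0,0,0.02,0],[0,0,0.01,0],[0,0,0.004,0],[0,0,0,0]]'
python3 -c "
from h import *
go((.6433,.038,.0475,172.6))
cv2.imwrite('pics/p4.png',cv2.resize(cam('side')['color'][130:330,260:480,::-1],None,fx=2.8,fy=2.8,interpolation=2))"
```

```text
t: 20.75
eef_pos: [0.554, -0.3732, 0.1266]
tool_rot: [-0.001, 0.065, 0.998, 0.0]
contact_force: [-0.4, 0.8, -0.7]
gripper_width: 0.466
grasp_force: 25.2
t: 21.95
eef_pos: [0.6431, 0.0413, 0.1274]
tool_rot: [-0.001, 0.061, 0.998, 0.0]
contact_force: [-0.8, -0.3, -0.8]
gripper_width: 0.469
grasp_force: 25.2
t: 22.65
eef_pos: [0.643, 0.0369, 0.0639]
tool_rot: [-0.0, 0.065, 0.998, -0.0]
contact_force: [-0.0, -0.3, -1.0]
gripper_width: 0.465
grasp_force: 25.2
t 22.6 pos [0.643  0.0369 0.0639] yaw 172.5 tilt 0.06
(0.6433, 0.038, 0.0475, 172.6) turn -0.1 shift [-0.0001  0.0011  0.0164] len 0.016
```

View pics/p4.png

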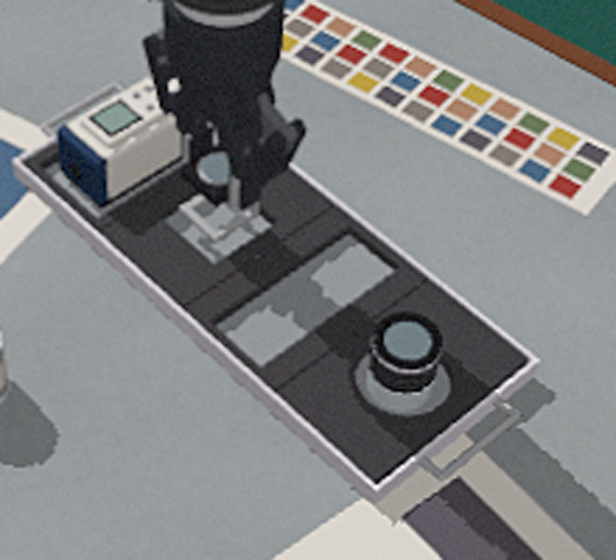

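The tester's foot frame is over the square pocket. Lower it.

```bash
python3 -m inch '[[0,0.001,0.005,0],[0,0,0.005,0],[0,0,0.003,0],[0,0,0.0015,0],[0,0,0.0005,0],[0,0,0,0]]'
python3 -m inch '[[0,0,0.001,0],[0,0,0.0005,0],[0,0,0,0]]'
```

```text
t: 23.3
eef_pos: [0.6434, 0.0391, 0.0493]
tool_rot: [-0.0, 0.064, 0.998, -0.0]
contact_force: [0.9, 0.3, -0.7]
gripper_width: 0.463
grasp_force: 25.2
t: 23.6
eef_pos: [0.6434, 0.0391, 0.0478]
tool_rot: [-0.0, 0.065, 0.998, 0.0]
contact_force: [-0.4, -1.0, -0.9]
gripper_width: 0.463
grasp_force: 25.2
```

```bash
python3 -m inch '[[0,0,0.0005,0],[0,0,0.0005,0],[0,0,0,0]]'
```

```text
t: 23.9
eef_pos: [0.6435, 0.0391, 0.0473]
tool_rot: [0.0, 0.065, 0.998, 0.0]
contact_force: [-2.0, 0.1, 4.4]
gripper_width: 0.464
grasp_force: 25.6
```

Contact felt. Release and go to the microscope (yaw 188.5, gripped 8 mm behind its middle).

```bash
python3 -m inch '[[0,0,0,0],[0,0,0,0],[0,0,0,0],[0,0,0,0],[0,0,-0.01,0],[0,0,-0.03,0],[0,0,-0.04,0],[0,0,-0.01,-8],[0,0,0,-7.9],[0,0,0,0]]' 0.06
python3 -c "
from h import *
go((.401,-.2172,.12,188.5),(.401,-.2172,.027,188.5))"
```

```text
t: 24.9
eef_pos: [0.6439, 0.039, 0.1382]
tool_rot: [0.001, -0.075, 0.997, 0.0]
contact_force: [0.6, -0.6, -0.4]
gripper_width: 0.707
grasp_force: 0.0
t 24.9 pos [0.6439 0.039  0.1382] yaw -171.4 tilt 0.11
(0.401, -0.2172, 0.12, 188.5) turn 0.1 shift [ 0.2781 -0.2174  0.0182] len 0.353
(0.401, -0.2172, 0.027, 188.5) turn -0.0 shift [-0.     0.     0.093] len 0.093
```

```bash
python3 -m inch '[[0.029,-0.0226,0.0018,0],[0.0277,-0.0217,0.0018,0],[0.0277,-0.0217,0.0018,0],[0.0277,-0.0217,0.0018,0],[0.0277,-0.0217,0.0018,0],[0.0277,-0.0217,0.0018,0],[0.0277,-0.0217,0.0018,0],[0.0277,-0.0217,0.0018,0],[0.0277,-0.0217,0.0018,0],[0.0277,-0.0217,0.0018,0],[0,0,0,0],[0,0,0,0]]' 0.075 30
python3 -c "
from h import *
go((.401,-.2172,.027,188.5))
cv2.imwrite('pics/p5.png',cv2.resize(cam('side')['color'][130:430,260:560,::-1],None,fx=2,fy=2,interpolation=2))"
```

```text
t: 26.1
eef_pos: [0.4, -0.218, 0.1188]
tool_rot: [-0.0, -0.072, 0.997, 0.0]
contact_force: [0.5, -0.7, 0.0]
gripper_width: 0.883
grasp_force: 0.0
t 26.1 pos [ 0.4    -0.218   0.1188] yaw -171.8 tilt 0.01
(0.401, -0.2172, 0.027, 188.5) turn -0.3 shift [-0.0011  0.0006  0.0918] len 0.092
```

View pics/p5.png

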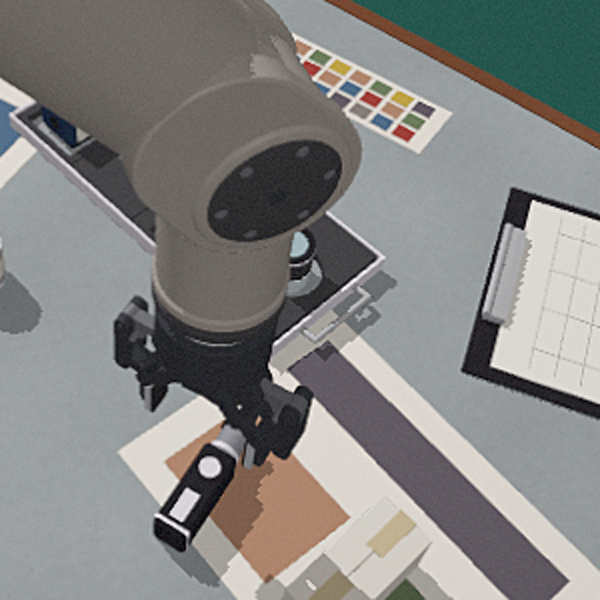

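The gripper straddles the microscope's line, seen 120 mm up, with the carton well clear. Descend.

```bash
python3 -m inch '[[-0.001,0,0.02,0],[0,0,0.03,0],[0,0,0.025,0],[0,0,0.012,0],[0,0,0.005,0],[0,0,0,0]]'
python3 -m inch '[[0,0,0,0],[0,0,0,0],[0,0,0,0],[0,0,0,0],[0,0,0,0],[0,0,0,0],[0,0,0,0],[0,0,0,0]]' 0.01 30
python3 -m inch '[[0,0,-0.005,0],[0,0,-0.015,0],[0,0,-0.025,0],[0,0,-0.025,0],[0,0,-0.02,0],[0,0,-0.01,7.9],[0,0,0,8],[0,0,0,0]]'
python3 -c "
from h import *
go((.624,-.051,.127,172.6),(.624,-.051,.05,172.6))"
```

```text
t: 26.75
eef_pos: [0.4018, -0.217, 0.0267]
tool_rot: [-0.0, -0.074, 0.997, 0.0]
contact_force: [0.3, -0.4, 0.6]
gripper_width: 0.878
grasp_force: 0.0
t: 27.55
eef_pos: [0.4021, -0.2178, 0.0277]
tool_rot: [0.001, -0.074, 0.997, -0.0]
contact_force: [-0.6, 0.1, 4.8]
gripper_width: 0.346
grasp_force: 29.9
t: 28.35
eef_pos: [0.4014, -0.2173, 0.1274]
tool_rot: [0.0, 0.065, 0.998, -0.0]
contact_force: [-0.7, -0.4, -1.9]
gripper_width: 0.345
grasp_force: 30.1
t 28.4 pos [ 0.4014 -0.2173  0.1274] yaw 172.5 tilt 0.05
(0.624, -0.051, 0.127, 172.6) turn -0.1 shift [-0.1993  0.1936  0.0004] len 0.278
(0.624, -0.051, 0.05, 172.6) turn -0.0 shift [0.    0.    0.077] len 0.077
```

```bash
python3 -m inch '[[-0.010,0.0095,0,0],[-0.02,0.0194,0,0],[-0.0228,0.0222,0,0],[-0.0228,0.0222,0,0],[-0.0228,0.0222,0,0],[-0.0228,0.0222,0,0],[-0.0228,0.0222,0,0],[-0.0228,0.0222,0,0],[-0.018,0.0177,0,0],[-0.0103,0.01,0,0],[-0.0042,0.0038,0,0],[0,0,0,0]]'
python3 -m inch '[[0,0,0,0],[0,0,0.01,0],[0,0,0.02,0],[0,0,0.02,0],[0,0,0.015,0],[0,0,0.01,0],[0,0,0,0]]'
python3 -c "
from h import *
go((.624,-.051,.036,172.6))
cv2.imwrite('pics/p6.png',cv2.resize(cam('side')['color'][130:330,280:480,::-1],None,fx=2.8,fy=2.8,interpolation=2))"
```

```text
t: 29.55
eef_pos: [0.6238, -0.0509, 0.1263]
tool_rot: [-0.0, 0.064, 0.998, -0.0]
contact_force: [-0.4, 0.9, -0.9]
gripper_width: 0.341
grasp_force: 30.1
t: 30.25
eef_pos: [0.6227, -0.0514, 0.0502]
tool_rot: [-0.001, 0.065, 0.998, -0.0]
contact_force: [0.4, 0.8, -0.6]
gripper_width: 0.342
grasp_force: 30.1
t 30.2 pos [ 0.6227 -0.0514  0.0502] yaw 172.6 tilt 0.16
(0.624, -0.051, 0.036, 172.6) turn -0.0 shift [-0.0012  0.0005  0.0142] len 0.014
```

View pics/p6.png

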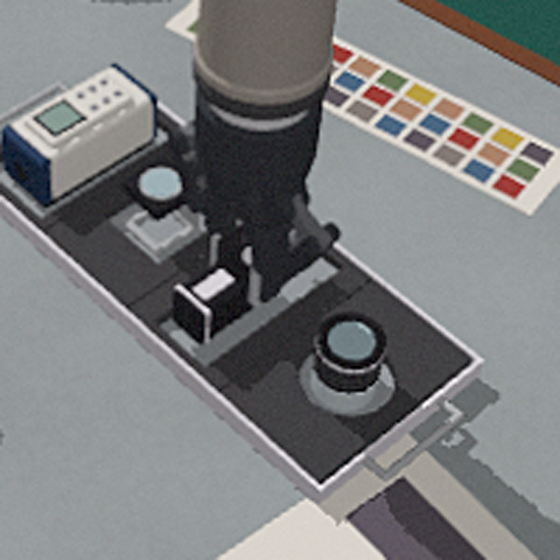

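The microscope is level over its pocket, with its near end at crop ~(193,328). Check the margin at that end.

```bash
python3 -c "
from h import *
U=lambda p:unc(p,280,130,2.8)
print('mic near end bottom',world('side',U([(178,319),(209,341)]),.0225),'pocket near corners',world('side',U([(200,361),(146,318)]),.018))"
```

```text
mic near end bottom [[ 0.57956055 -0.03171559]
 [ 0.57913903 -0.05921224]] pocket near corners [[ 0.56518861 -0.06335539]
 [ 0.56859015 -0.01274412]]
```

```bash
python3 -c "
from h import *
im=cv2.imread('pics/side0.png')[190:280,320:430];cv2.imwrite('pics/mp.png',cv2.resize(im,None,fx=6,fy=6,interpolation=2))"
```

```text
(no output)
```

View pics/mp.png

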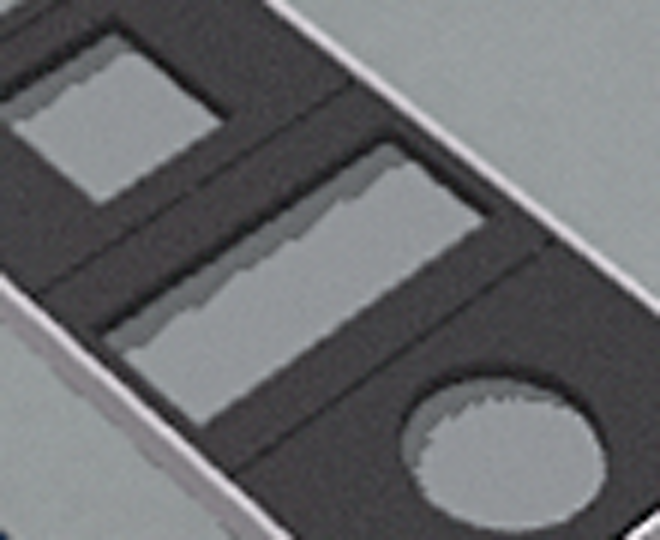

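The unobstructed pocket corners are at crop (95,332), (390,133), (497,213) and (203,430). By my count that was my 15th picture, one over the limit of 14, so I'll view no more and check by numbers only.

```bash
python3 -c "
from h import *
w=world('side',unc([(95,332),(390,133),(497,213),(203,430)],320,190,6),.018);print(w,*rect(w))
go((.624,-.051,.036,172.6))"
```

```text
[[ 0.57004435 -0.02075557]
 [ 0.6978967  -0.03877666]
 [ 0.69356551 -0.08609245]
 [ 0.56333343 -0.07071767]] c [ 0.6312 -0.0541] sides [0.1301 0.049 ] dir1 -7.4 dir2 -96.5
t 30.4 pos [ 0.6245 -0.0513  0.0525] yaw 172.6 tilt 0.07
(0.624, -0.051, 0.036, 172.6) turn -0.0 shift [0.0006 0.0003 0.0165] len 0.016
```

The pocket agrees at (0.631, -0.0535). Nudge by 2 mm and lower.

```bash
python3 -m inch '[[0.002,-0.001,0.003,0],[0,0,0.005,0],[0,0,0.004,0],[0,0,0.002,0],[0,0,0.001,0],[0,0,0,0]]'
python3 -m inch '[[0,0,0.001,0],[0,0,0,0]]'
```

```text
t: 31.0
eef_pos: [0.6218, -0.0518, 0.0366]
tool_rot: [-0.0, 0.064, 0.998, -0.0]
contact_force: [-0.4, -0.4, -1.0]
gripper_width: 0.345
grasp_force: 30.1
t: 31.2
eef_pos: [0.622, -0.0518, 0.0359]
tool_rot: [0.0, 0.065, 0.998, 0.0]
contact_force: [0.1, -0.7, -1.3]
gripper_width: 0.348
grasp_force: 30.1
```

```bash
python3 -m inch '[[0,0,0.0005,0],[0,0,0,0]]'
python3 -m inch '[[0,0,0.0005,0],[0,0,0,0]]'
```

```text
t: 31.4
eef_pos: [0.622, -0.0519, 0.0358]
tool_rot: [0.0, 0.065, 0.998, 0.0]
contact_force: [-1.8, 0.6, 3.6]
gripper_width: 0.346
grasp_force: 30.7
t: 31.6
eef_pos: [0.622, -0.0519, 0.0358]
tool_rot: [0.0, 0.065, 0.998, 0.0]
contact_force: [-3.4, 0.6, 9.1]
gripper_width: 0.346
grasp_force: 31.4
```

The height matches the pick-up height plus 8 mm, so it is on the floor. Release, withdraw clear, and check with image code.

```bash
python3 -m inch '[[0,0,-0.0005,0],[0,0,0,0],[0,0,0,0],[0,0,0,0],[0,0,-0.005,0],[0,0,-0.02,0],[0,0,-0.04,0],[0,0,-0.04,0],[0,0,-0.04,0],[0,0,0,0]]' 0.05
python3 -m inch '[[0,0.04,0,0],[0,0.04,0,0],[0,0.04,0,0],[0,0.04,0,0],[0,0.04,0,0],[0,0.04,0,0],[0,0.04,0,0],[0,0.04,0,0],[0,0.04,0,0],[0,0.03,0,0],[0,0,0,0],[0,0,0,0]]'
python3 - <<'E'
from h import *
# black/white blobs inside tray vs. start picture (top): changed pixels -> minAreaRect
for n,roi in(("top",(145,270,205,425)),("side",(140,310,260,460))):
    a=cv2.imread(f"pics/{n}0.png")[:,:,::-1];b=cam(n)["color"];cv2.imwrite(f"pics/end_{n}.png",b[:,:,::-1])
    w=(b.min(2)>(150 if n=="top" else 170)).astype(np.uint8);bl=((b[:,:,2].astype(int)-b[:,:,0])>12).astype(np.uint8)&(b[:,:,1]>90)
    for nm,m in(("white",w),("bluish",bl.astype(np.uint8))):
        k=np.zeros_like(m);k[roi[0]:roi[1],roi[2]:roi[3]]=m[roi[0]:roi[1],roi[2]:roi[3]]
        N,_,s,c=cv2.connectedComponentsWithStats(k)
        for i in range(1,N):
            if 25<s[i,4]<1500: print(n,nm,s[i].tolist(),np.round(c[i],1),"z.042/.054/.062:",*[np.round(world(n,[c[i]],z)[0],4) for z in(.042,.054,.062)])
    # outside the tray: tin and carton unmoved?
    d=cv2.absdiff(a,b).max(2)
    for nm,(x0,x1,y0,y1) in dict(top=dict(tin=(245,280,290,325),carton=(474,520,293,365)),side=dict(tin=(233,265,238,280),carton=(398,478,375,470)))[n].items(): print(n,nm,"median diff",np.median(d[y0:y1,x0:x1]))
E
```

```text
t: 32.6
eef_pos: [0.6255, -0.0525, 0.1867]
tool_rot: [0.005, 0.065, 0.998, 0.0]
contact_force: [0.7, -0.1, 1.0]
gripper_width: 0.583
grasp_force: 0.0
t: 33.8
eef_pos: [0.6715, 0.3354, 0.1794]
tool_rot: [-0.0, 0.064, 0.998, -0.0]
contact_force: [0.2, -0.4, 0.9]
gripper_width: 0.588
grasp_force: 0.0
top white [219, 152, 196, 53, 567] [313.2 171.3] z.042/.054/.062: [ 0.699  -0.0039] [ 0.6941 -0.0042] [ 0.6908 -0.0043]
top white [231, 161, 28, 23, 437] [243.3 172. ] z.042/.054/.062: [0.6898 0.1308] [0.685  0.1286] [0.6819 0.127 ]
top white [225, 198, 24, 13, 175] [235.5 205.2] z.042/.054/.062: [0.6218 0.1392] [0.6181 0.1368] [0.6156 0.1352]
top white [205, 201, 122, 46, 300] [241.7 223.8] z.042/.054/.062: [0.5861 0.1237] [0.5829 0.1216] [0.5808 0.1202]
top white [205, 230, 32, 40, 753] [224.7 253.7] z.042/.054/.062: [0.5272 0.15  ] [0.5249 0.1474] [0.5233 0.1457]
top white [345, 250, 40, 8, 50] [364.9 253.5] z.042/.054/.062: [ 0.5433 -0.1088] [ 0.5407 -0.1075] [ 0.539  -0.1066]
top white [394, 264, 10, 6, 40] [398. 267.] z.042/.054/.062: [ 0.5214 -0.1709] [ 0.5191 -0.1687] [ 0.5176 -0.16
[... 1394 characters left out ...]
062: [ 0.8086 -0.0406] [ 0.7975 -0.0465] [ 0.7901 -0.0505]
side bluish [430, 170, 11, 8, 47] [434.8 173.9] z.042/.054/.062: [ 0.831  -0.0642] [ 0.8196 -0.0698] [ 0.8119 -0.0735]
side bluish [260, 180, 10, 28, 165] [262.9 193.2] z.042/.054/.062: [0.5583 0.1609] [0.5511 0.1518] [0.5463 0.1457]
side bluish [445, 187, 12, 8, 49] [450.9 190.4] z.042/.054/.062: [ 0.8135 -0.1151] [ 0.8023 -0.1199] [ 0.7949 -0.1231]
side bluish [331, 190, 13, 10, 101] [337.  194.7] z.042/.054/.062: [0.6528 0.0475] [0.6441 0.0401] [0.6384 0.0352]
side bluish [397, 245, 17, 14, 177] [405.1 251.2] z.042/.054/.062: [ 0.6288 -0.1373] [ 0.6205 -0.1418] [ 0.615  -0.1447]
side tin median diff 2.0
side carton median diff 9.0
```

The tester and loupe lenses are where they should be from both views, and the tin has not moved. The carton changed in brightness: find out whether that is the arm's shadow or movement, and check the microscope too.

```bash
python3 - <<'E'
from h import *
for n,(x0,x1,y0,y1) in dict(top=(470,525,290,368),side=(395,478,372,475)).items():
    a=cv2.imread(f"pics/{n}0.png");b=cv2.imread(f"pics/end_{n}.png")
    A=a[y0:y1,x0:x1].astype(float);B=b[y0:y1,x0:x1].astype(float)
    print(n,"mean per channel",A.mean((0,1)).round(),B.mean((0,1)).round())
    r=cv2.matchTemplate(b[y0-15:y1+5,x0-15:x1+15],a[y0:y1,x0:x1],cv2.TM_CCOEFF_NORMED);_,v,_,l=cv2.minMaxLoc(r);print("match",round(v,3),"shift",l[0]-15,l[1]-15)
    # signed change by column/row blocks
    print(cv2.resize((B-A).mean(2),(6,6),interpolation=cv2.INTER_AREA).round().astype(int).tolist())
b=cv2.imread("pics/end_top.png");p=b[150:260,300:370].min(2)
# microscope: profile of max brightness along tray short axis, in world coordinates through the pocket
c=cam("top");T=np.linalg.inv(c["world_from_camera"])
u=np.array([.9916,-.1288]);v=np.array([.1288,.9916]);rows=[]
for s in np.arange(-80,81,8):
    W=[[.6315+ u[0]*s/1000+v[0]*t/1000,-.0535+u[1]*s/1000+v[1]*t/1000,.042] for t in range(-35,36,5)]
    P=(np.c_[W,np.ones(len(W))]@T.T)[:,:3]*[1,-1,-1]
    q=cv2.projectPoints(P,np.zeros(3),np.zeros(3),c["mtx"],c["dist_coeffs"])[0][:,0].astype(np.float32)
    rows.append(cv2.remap(cv2.cvtColor(b,6),q[:,:1],q[:,1:],1).ravel().tolist());print(int(s),rows[-1])
E
```

```text
top mean per channel [153. 172. 183.] [120. 135. 143.]
match 0.793 shift 0 0
[[-62, -64, -61, -56, -25, 3], [-59, -70, -60, -47, -40, -7], [-61, -69, -59, -54, -44, 2], [-17, -67, -57, -55, -35, 2], [4, -52, -53, -52, -27, 2], [6, -1, -9, -22, -29, -17]]
side mean per channel [136. 150. 157.] [116. 128. 134.]
match 0.887 shift 0 0
[[0, -26, -47, -53, -50, -33], [0, -20, -50, -51, -48, -41], [-3, -37, -50, -51, -39, -22], [-5, -40, -49, -29, -1, 0], [0, -2, -14, 0, 0, 0], [0, 0, -8, 0, 0, -13]]
-80 [155, 149, 153, 154, 155, 152, 154, 152, 152, 154, 153, 153, 156, 155, 156]
-72 [55, 54, 56, 71, 71, 76, 78, 73, 81, 81, 78, 69, 58, 54, 53]
-64 [40, 39, 48, 87, 76, 24, 17, 17, 17, 25, 78, 91, 74, 54, 52]
-56 [37, 37, 45, 87, 126, 148, 141, 152, 151, 149, 162, 94, 72, 44, 42]
-48 [36, 37, 44, 87, 70, 25, 104, 135, 115, 32, 58, 90, 69, 37, 37]
-40 [36, 36, 47, 89, 69, 26, 112, 146, 126, 33, 54, 90, 68, 37, 37]
-32 [38, 37, 46, 88, 70, 26, 110, 146, 124, 29, 56, 90, 70, 38, 38]
-24 [37, 37, 46, 86, 72, 23, 71, 95, 84, 27, 55, 89, 69, 38, 37]
-16 [37, 37, 46, 88, 70, 21, 20, 20, 20, 20, 56, 90, 71, 37, 37]
-8 [38, 37, 46, 87, 69, 24, 64, 91, 69, 25, 57, 90, 70, 37, 36]
0 [37, 37, 47, 86, 72, 55, 138, 146, 139, 74, 55, 91, 68, 38, 37]
8 [38, 38, 46, 87, 70, 25, 79, 117, 97, 34, 56, 90, 71, 37, 38]
16 [47, 44, 46, 87, 75, 35, 32, 33, 32, 37, 78, 90, 72, 48, 48]
24 [53, 52, 54, 88, 90, 95, 129, 144, 149, 142, 122, 93, 73, 52, 53]
32 [52, 53, 49, 86, 90, 76, 93, 120, 134, 126, 110, 90, 70, 52, 53]
40 [52, 51, 56, 116, 107, 53, 88, 113, 124, 93, 85, 91, 72, 52, 52]
48 [52, 52, 71, 128, 126, 90, 66, 66, 71, 85, 109, 92, 70, 53, 53]
56 [53, 53, 55, 61, 58, 59, 56, 52, 57, 59, 54, 46, 46, 52, 52]
64 [127, 122, 123, 124, 125, 124, 122, 125, 125, 126, 122, 125, 124, 128, 124]
72 [144, 142, 143, 142, 142, 142, 142, 141, 141, 141, 140, 142, 141, 142, 141]
80 [140, 140, 139, 139, 138, 139, 138, 139, 140, 137, 138, 140, 139, 137, 138]
```

The carton has zero shift in both views, only darker from the arm's shadow. The microscope lies centred in its pocket. Hand in.

```bash
python3 -c "
from station import bot
print(bot.hand_in())"
```

```text
the job is handed in; nothing more can be done
None
```

All four instruments sit flat in their own cut-outs, with the tin and carton where they were; I handed the job in at about 34 s, but viewed 15 pictures, one over the limit of 14.

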